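# Latch the work-rest post into its stand at the paint bench

## Task

Put the square fork-topped post into the upright square tube of the stand for the next paint job: squeeze its spring button in so that the tube can slide over it, then push the post down until the button pops out through the hole in the tube's side. Let go of the post, and leave the wooden rest, the two jars and the small bottle where they are.

Things in the scene. Friction and masses are not known exactly. Their poses are not given: they have to be found in the camera images.
- post: Loose square aluminium post, 30 x 30 mm, 127 mm long, 0.2 to 0.35 kg, upright in a well of the rack. Origin: centre of its underside; z up along it. Lowest 12 mm: a plug 24 mm square. Above 113 mm: a black fork, prongs at y = +11 and -11 mm, 30 (x) x 8 x 14 mm tall. A spring button stands out of its +x side; it has no ramp, so unpressed it stops on the tube's rim.
- button_face (a point): Centre of the outer face of the post's steel button: upright oblong 14 mm wide (y), 22 mm tall (z), centred 70 mm above the post's underside, 8 mm proud of its +x side. It slides in along -x without tipping: fingers closed across the post (along x), tips at the button's middle, squeeze it flush by its upper half, while its lower half is free to enter the tube.
- button (a joint): How far the button is pressed in, m: 0 fully out, 0.008 flush. Spring: about 3 N at 0, 8 N at flush. Once its lower half is in the tube the wall keeps it pressed in (5 mm or more), so the post can then be let go, gripped higher and pushed down.
- stand: Fixed stand: base plate 120 x 120 x 12 mm with an upright square steel tube at its centre, outside 39 mm, inside 33 mm, open top, rim 112 mm above the bench. Origin: centre of the plate's underside; z up. Its hole is in the +x wall. Tube floor: the plate's top, at 12 mm. With the post standing on it, the post's +x along the stand's +x, button and hole are level and the post's top is 27 mm above the rim.
- mouth (a point): Centre of the tube's open top, at the rim.
- hole (a point): Centre of the rectangular hole (20 mm wide, 28 mm tall) on the outer face of the stand tube's +x wall, 30 mm below the rim.
- rack: Fixed wooden block 80 (x) x 200 (y) x 50 mm tall with two square wells, 33 mm wide and 40 mm deep, at y = +50 and -50 mm. The post stands in one well, the wooden rest in the other (either way round), the post's x along the rack's x. Origin: centre of the underside on the bench. Leave it be.
- round_rest: Bystander: dark round wooden bar, 28 mm thick, with a round black rubber pad (42 mm) on top, 124 mm long, standing in the other well of the rack. Origin: centre of its underside.
- jar: Bystander: clear glass jar with a yellow lid, 72 mm wide, 110 mm tall. Origin: centre of its underside.
- jar2: Bystander: amber glass jar with a yellow lid, 68 mm wide, 100 mm tall. Origin: centre of its underside.
- pot: Bystander: small amber bottle with a white cap, 36 mm wide, 75 mm tall. Origin: centre of its underside.
Mind the look-alikes: they are no part of the job. Several things have the shape of the stand; the one meant has the colours described above.

How it is judged:
On the way:
1. the post's button is pressed in and inside the mouth of the stand's tube, still above the hole (value of joint button above 0.004 m and horizontal distance between post and mouth below 0.008 m and z of button_face in the frame of stand between 0.09 and 0.114 m).
At the end, for the whole second after the job is handed in: The post stands upright (0.1 rad) and still in the stand's tube, underside within 5 mm of the tube's floor level and 6 mm of its axis; its button is out to within 2 mm of full stroke, its face through the hole in the +x wall (within 9 mm of the hole's centre); the post is let go (value of joint button below 0.002 m and x of button_face in the frame of stand above 0.0195 m and distance between button_face and hole below 0.009 m and horizontal distance between post and stand below 0.006 m and z of post in the frame of stand between 0.007 and 0.017 m and angle between post's own z axis and vertical below 0.1 rad and linear speed of post below 0.02 m/s); the robot touches nothing.
It fails at once if the wooden rest is moved by more than 30 mm (distance of round_rest from where it was at the start of the episode above 0.03 m).
It fails at once if the clear jar is moved by more than 30 mm (distance of jar from where it was at the start of the episode above 0.03 m).
It fails at once if the amber jar is moved by more than 30 mm (distance of jar2 from where it was at the start of the episode above 0.03 m).
It fails at once if the small bottle is moved by more than 30 mm (distance of pot from where it was at the start of the episode above 0.03 m).
It also fails if it takes over 54 s, if anything falls off the work surface, if the arm or the gripper's body presses on something with over 40 N, if the wrist force passes 120 N, or if a joint passes its speed limit or range.

## Robot

A 7-joint arm with a two-finger parallel gripper is mounted at the origin on the work surface. World frame = base frame: x ahead of the robot, y to its left, z up, the work surface at z = 0. Lengths are in m, angles in rad, forces in N, time in s.
With the tool pointing down it reaches from about 0.4 to 0.85 m from the base axis. Payload 10.4 kg.
Tool frame: the origin (TCP) lies at the very end of the fingers, on their centre line; the grasp point (between the pads) lies 19 mm behind it (r.pinch_z is the distance from the TCP to the grasp point, in m); z points along the fingers, y is the line along which they close (so a half turn about z gives the same grasp; the last joint's range is limited). The gripper opens to 87 mm and grips with 3 to 60 N. Pads are 19 mm wide; open, the fingers measure 117 mm over their backs; the gripper's body (75 mm by 190 mm) begins 51 mm behind the grasp point.
Start: joints at [-0.023, 0.332, -0.065, 1.46, 0.022, 1.35, -0.088], TCP at [0.625, 0, 0.223] pointing down, gripper open.
Joint ranges: [-2.6, 2.6], [-0.5, 2.12], [-1.47, 1.34], [0.16, 2.42], [-1.27, 4.41], [0.06, 2.06], [-2.6, 2.6]. Speed limits (rad/s): [2.22, 2.22, 2.79, 2.79, 3.14, 3.14, 3.14].

## Interface

Orientations are given as a unit quaternion [x, y, z, w].
In Python, from bench import sensors, vision, r gives the robot as it stands.
- The arm moves only by the shell command python3 -m crank 'ROWS' [OPENING] [FORCE]. ROWS is JSON, a list of rows, each a list of 2 entries, a list of its own where there are three numbers: the shift along the tool's x, y, z normalised to -1 to 1, where 1 is 3 cm, then the turn about the tool's z normalised to -1 to 1, where 1 is 8 degrees. A call has 1 to 12 rows; each row shifts and turns the commanded pose from where the row before left it, along the tool's axes as they then stand; what a row does not reach is not made up. A row lasts 1/8 s, in which the tool goes at most 62.5 mm and 10.7 degrees, less where a joint would pass 70% of its speed; a pose out of reach is approached as far as the arm can. A call with a number of a shift or a turn outside -1 to 1 is refused whole. A call with a gripper value outside its range is refused whole. OPENING is the opening, from 0 (shut) to 1 (fully open), set as the call begins (- or left out, the last holds). The fingers move at their own pace and stop on an object; FORCE is the grip in N (left out, the last holds). Time passes only in rows, so rows that do not move let the fingers close. It gives the time, the measured TCP pose, the force, the opening and the grip force at its end, in the units of the state.
- sensors.read_state(): the state, without advancing time (a new reading comes with each control period).
- vision.camera(name): name is "scene" or "side" or "wrist"; returns the picture (384x512x3 uint8, red, green, blue); there is no depth.
- vision.camera_model(name): a dict with "vertical_fov" (degrees; the focal length in pixels is half the picture's height over the tangent of half this angle, whatever the lens; pixels are square), "cx", "cy" (the principal point, pixels), "dist" ([k1, k2, p1, p2, k3] as OpenCV has them; the pictures are not rectified), "camera_from_world" (4x4, takes a point from world to camera coordinates); the wrist camera has in their place "hand_eye" (4x4, takes a point from camera to tool coordinates, whose origin is the TCP and whose axes are the flange's). Camera axes: x right, y down, z forward; pixel columns grow to the right and rows downward; lengths in m; the calibration is good to about 2 mm. A picture is of the moment at which its call begins: read the wrist's pose just before it. camera_model takes no time and is no camera call.
- r.close_job(): hands the job in; it is judged then, once.
The state is a dict: "time": time; "joint_positions": joint angles; "joint_vel": joint speeds; "joint_torque": joint torques, N m; "ee_pos": TCP position; "eef_rot": TCP orientation; "ft_force": force on the tool from outside, world axes, zero at the start; "torque": the same for the moment, N m; "width": finger opening in m; "grip_force": force on a finger pad.
Only numpy, scipy, OpenCV 4.12 (cv2) and the standard library are available. Lean on these libraries where they do the work, as an engineer would, in place of code of your own. Each camera call takes 0.05 s, during which the arm holds its last target. There are 200 camera calls.

## Working session

There is one attempt and no reset: what is moved stays moved. The work goes in short steps, Python scripts to look and compute and a shell command to move; the robot and the scene stay as the last step left them, time stands still between calls to the robot, and variables do not carry over. Pictures are saved under pics/ and viewed, at most 10 in all, crops included, and the job is handed in when it is done.

```bash
ls; mkdir -p pics; python3 - <<'E'
from bench import sensors, vision, r
import cv2,json,numpy as np
s=sensors.read_state();print(s['time'],s['ee_pos'],s['eef_rot'],s['width'],r.pinch_z)
for n in("scene","side","wrist"):
    im=vision.camera(n);cv2.imwrite(f"pics/{n}0.png",im[:,:,::-1]);print(n,vision.camera_model(n))
E
```

```text
pics
0.0 [6.24597321e-01 6.01926780e-06 2.21703061e-01] [ 7.07071116e-01  7.07142049e-01 -5.59490448e-04 -4.96252453e-04] 0.08734804223510131 0.0187
scene {'vertical_fov': 46.55951547943051, 'cx': 256.6950602531059, 'cy': 188.92179038894602, 'dist': array([-0.1690696,  0.       ,  0.       ,  0.       ,  0.       ]), 'camera_from_world': array([[ 0.85299902,  0.5217538 ,  0.01287016, -0.53233607],
       [ 0.40208238, -0.64123028, -0.6535698 , -0.12423644],
       [-0.33274979,  0.56266926, -0.75675682,  1.33886034],
       [ 0.        ,  0.        ,  0.        ,  1.        ]])}
side {'vertical_fov': 46.02406352463373, 'cx': 250.41992912620103, 'cy': 188.7346761563826, 'dist': array([0.03179256, 0.        , 0.        , 0.        , 0.        ]), 'camera_from_world': array([[-0.82438685, -0.56601967, -0.00283796,  0.5345889 ],
       [-0.37560309,  0.55078923, -0.74535464,  0.21577616],
       [ 0.4234485 , -0.61339462, -0.66666214,  1.00407173],
       [ 0.        ,  0.        ,  0.        ,  1.        ]])}
wrist {'vertical_fov': 63.28222396477351, 'cx': 252.50567349619, 'cy': 188.22218454762157, 'dist': array([-0.03179647,  0.        ,  0.        ,  0.        ,  0.        ]), 'hand_eye': array([[-1.58930800e-03, -9.58361273e-01, -2.85554099e-01,
         7.92745709e-02],
       [ 9.99998288e-01, -1.79367587e-03,  4.54149361e-04,
        -3.10331542e-04],
       [-9.47430656e-04, -2.85552889e-01,  9.58362484e-01,
        -1.62461090e-01],
       [ 0.00000000e+00,  0.00000000e+00,  0.00000000e+00,
         1.00000000e+00]])}
```

View pics/scene0.png

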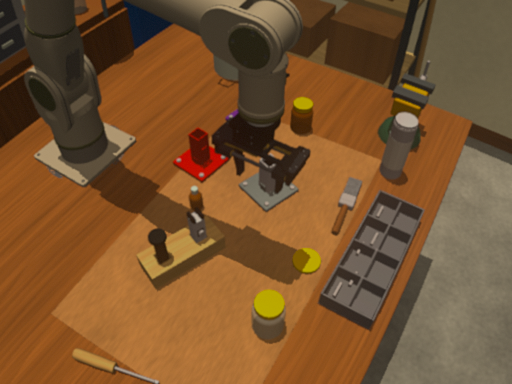

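View pics/side0.png

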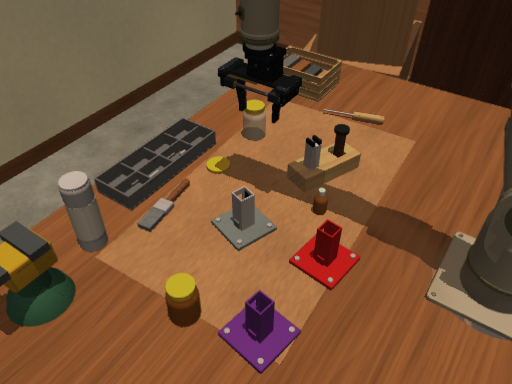

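The scene picture shows the rack at about (180,252), with the post in it at (197,227) and the round rest at (158,245). The grey stand is at (268,185).

Stand-shaped candidates in the side picture:
- Grey steel at (243,213): this is the one described.
- Red at (327,245): look-alike.
- Purple at (260,320): look-alike.

Post-shaped candidates in the side picture:
- Forked square post at (313,153): this is the one described.
- Dark round rest at (341,140): bystander.

I'll check the choices in one close crop.

```bash
python3 - <<'E'
import cv2,numpy as np
a=cv2.imread('pics/side0.png');b=cv2.imread('pics/scene0.png')
f=lambda im,x,y,w,h:cv2.resize(im[y:y+h,x:x+w],(400,300),interpolation=cv2.INTER_CUBIC)
cv2.imwrite('pics/crop1.png',np.vstack([np.hstack([f(a,280,120,88,66),f(a,200,180,88,66)]),np.hstack([f(b,140,200,88,66),f(b,228,145,88,66)])]))
E
```

```text
(no output)
```

View pics/crop1.png

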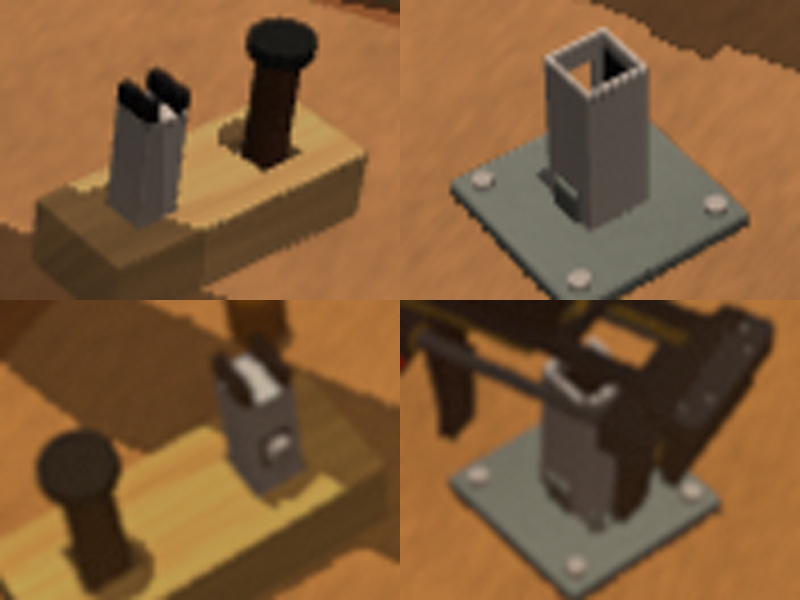

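The crop confirms the choice. The post has its fork and its button, in the scene view at pixel (201.6,231.9), so it faces the scene camera. The grey stand has its hole in the wall facing away from the side camera, which shows as an orange patch through the tube at about side (241.5,197). Next I triangulate.

```bash
cat > h.py <<'E'
import numpy as np,cv2
from scipy.optimize import least_squares
from scipy.spatial.transform import Rotation as R
from bench import sensors,vision,r
def proj(n,P,st=None):
    m=vision.camera_model(n);f=192/np.tan(np.radians(m['vertical_fov'])/2)
    K=np.array([[f,0,m['cx']],[0,f,m['cy']],[0,0,1]])
    if n=='wrist':
        T=np.eye(4);T[:3,:3]=R.from_quat(st['eef_rot']).as_matrix();T[:3,3]=st['ee_pos'];C=np.linalg.inv(T@m['hand_eye'])
    else: C=m['camera_from_world']
    return cv2.projectPoints(np.array(P,float),cv2.Rodrigues(C[:3,:3])[0],C[:3,3],K,m['dist'])[0][:,0]
def place(p,L):
    c,s=np.cos(p[2]),np.sin(p[2]);L=np.array(L,float)
    return np.c_[p[0]+c*L[:,0]-s*L[:,1],p[1]+s*L[:,0]+c*L[:,1],L[:,2]]
def fit(obs,x0):
    # obs: list of (cam, local pts, pixels, state)
    g=lambda p:np.concatenate([(proj(n,place(p,L),st)-np.array(U)).ravel() for n,L,U,st in obs])
    s=least_squares(g,x0,loss='soft_l1');return s.x,np.abs(g(s.x)).round(1)
def tool():
    s=sensors.read_state();M=R.from_quat(s['eef_rot']).as_matrix()
    print('t',round(s['time'],2),'tcp',s['ee_pos'].round(4),'x',M[:,0].round(3),'y',M[:,1].round(3),'z',M[:,2].round(3),'w',round(s['width'],4),'j7',s['joint_positions'][6].round(2))
    return s,M
def goto(tgt,ydir):
    """shift (tool axes, units of 3cm) and turn (units of 8deg) to TCP tgt with tool y along +-ydir"""
    s,M=tool();d=M.T@(np.array(tgt)-s['ee_pos']);y=M.T@np.array([*ydir,0])
    a=np.degrees(np.arctan2(-y[0],y[1]))
    print('shift',(d/.03).round(2),'turn',round(a/8,2),'or',round((a-180*np.sign(a))/8,2))
E
python3 - <<'E'
from h import *
k=88/400
S=lambda pts,x,y:[[x+a*k,y+b*k] for a,b in pts]
# stand: hole wall is between left & back corners in side view
h=.0195;rim=.112;q=.06
for yaw in np.radians([0,45,90,135,180,225,270,315]):
    # side corners: left,back = +x wall ; right, front
    L1=[[h,h,rim],[h,-h,rim],[-h,-h,rim],[-h,h,rim],[q,q,.012],[-q,-q,.012]]
    U1=S([(145,60),(205,30),(247,65),(187,100),(52,187),(348,214)],200,180)
    res=[]
    for sg in(1,-1):
        L=np.array(L1)*[1,sg,1]
        x,e=fit([('side',L,U1,None)],[.6,0,yaw]);res.append((e.sum(),sg,x.round(4),e.max()))
    print('stand',min(res,key=lambda t:t[0]))
for yaw in np.radians([180,270,0,90]):
    x,e=fit([('side',[[0,0,.137],[-.015,.011,.137],[.015,.011,.137],[.015,-.011,.137],[-.015,-.011,.137]],S([(154,94),(188,105),(150,70),(120,82),(158,118)],280,120),None),('scene',[[.023,0,.08],[0,0,.137]],S([(280,145),(252,67)],140,200),None)],[.5,-.2,yaw]);print('post',x.round(4),e)
s,M=tool()
E
```

```text
stand (np.float64(5.500000000000001), 1, array([ 0.5571,  0.1629, -0.3179]), np.float64(1.1))
stand (np.float64(5.500000000000001), 1, array([ 0.5571,  0.1629, -0.3179]), np.float64(1.1))
stand (np.float64(5.500000000000001), 1, array([ 0.5571,  0.1629, -0.3179]), np.float64(1.1))
stand (np.float64(42.50000000000001), -1, array([0.5572, 0.1626, 1.2843]), np.float64(15.6))
stand (np.float64(42.50000000000001), -1, array([0.5572, 0.1626, 1.2843]), np.float64(15.6))
stand (np.float64(5.500000000000001), 1, array([0.5571, 0.1629, 5.9653]), np.float64(1.1))
stand (np.float64(5.500000000000001), 1, array([0.5571, 0.1629, 5.9653]), np.float64(1.1))
stand (np.float64(5.500000000000001), 1, array([0.5571, 0.1629, 5.9653]), np.float64(1.1))
post [ 0.5111 -0.094   6.1189] [0.1 1.5 5.6 0.2 6.4 3.2 5.4 2.9 6.1 6.3 1.1 0.1 1.8 3. ]
post [ 0.5111 -0.094   6.1189] [0.1 1.5 5.6 0.2 6.4 3.2 5.4 2.9 6.1 6.3 1.1 0.1 1.8 3. ]
post [ 0.5111 -0.094  -0.1637] [0.1 1.6 5.6 0.2 6.4 3.2 5.4 2.9 6.1 6.3 1.1 0.1 1.8 3. ]
post [ 0.5141 -0.1002  1.2329] [ 0.   3.1  0.4  5.5  0.6  6.2  0.4  0.4  0.5 12.2  1.7  7.9  2.4  0.6]
t 0.15 tcp [ 0.6247 -0.      0.222 ] x [ 0.  1. -0.] y [ 1.    -0.    -0.001] z [-0.001 -0.    -1.   ] w 0.0872 j7 -0.09
```

```bash
python3 - <<'E'
from h import *
k=88/400
S=lambda pts,x,y:[[x+a*k,y+b*k] for a,b in pts]
x,e=fit([('side',[[0,0,.137],[-.015,.011,.137],[.015,.011,.137],[.015,-.011,.137],[-.015,-.011,.137]],S([(154,94),(158,118),(120,82),(150,70),(188,105)],280,120),None),('scene',[[.023,0,.08],[0,0,.137]],S([(280,145),(252,67)],140,200),None)],[.5,-.1,0]);print('post',x.round(4),e)
d=[np.cos(x[2]),np.sin(x[2])]
goto([x[0]-.0,x[1]-.05,.25],d)
E
```

```text
post [ 0.5097 -0.0908 -0.3638] [0.3 0.8 0.6 1.8 0.3 0.5 0.1 0.4 0.7 1.9 0.1 0.2 1.5 4.2]
t 0.15 tcp [ 0.6247 -0.      0.222 ] x [ 0.  1. -0.] y [ 1.    -0.    -0.001] z [-0.001 -0.    -1.   ] w 0.0872 j7 -0.09
shift [-4.69 -3.83 -0.93] turn 2.61 or -19.89
```

```bash
python3 -m crank '[[[-0.6,-0.76,-0.2],0],[[-0.6,-0.76,-0.2],0],[[-0.6,-0.76,-0.2],0],[[-0.6,-0.76,-0.2],0],[[-0.6,-0.76,-0.1],0],[[0,0,0],0.9],[[0,0,0],0.9],[[0,0,0],0.8],[[0,0,0],0],[[0,0,0],0]]' 1
python3 - <<'E'
from h import *
s,M=tool();im=vision.camera('wrist');cv2.imwrite('pics/w1raw.png',im[:,:,::-1]);np.save('s1.npy',s,allow_pickle=True)
cv2.imwrite('pics/w1.png',cv2.resize(im[:,:,::-1],(800,600),interpolation=cv2.INTER_CUBIC))
E
```

```text
time: 1.4
ee_pos: [0.511, -0.0899, 0.2495]
eef_rot: [0.822, 0.569, -0.0, -0.0]
ft_force: [0.3, -0.5, -0.3]
width: 0.0867
grip_force: 0.0
t 1.4 tcp [ 0.511  -0.0899  0.2495] x [ 0.353  0.936 -0.   ] y [ 0.936 -0.353 -0.   ] z [-0.  0. -1.] w 0.0867 j7 -0.27
```

View pics/w1.png

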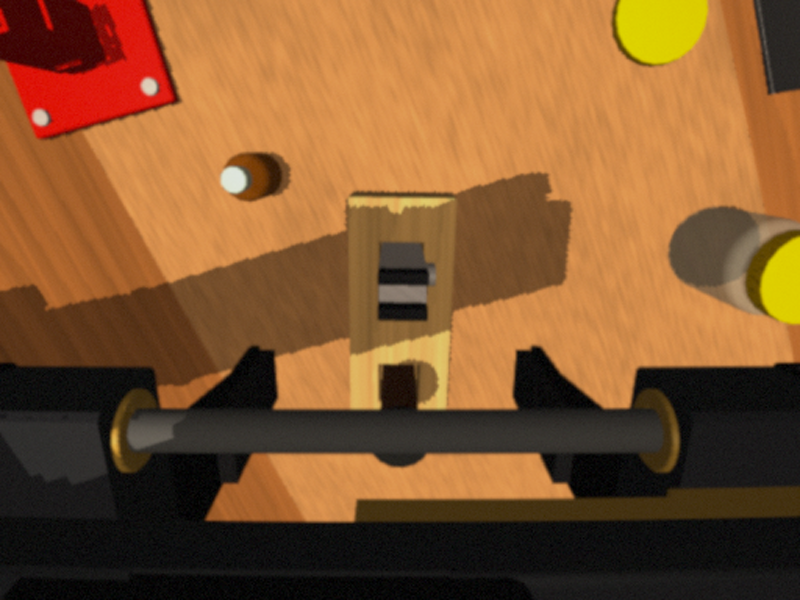

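The wrist picture at 800 x 600 shows the fork prongs at (403,276) and (403,312), and the button at (432,274) on the right, which is tool +y. The rest is at (400,390). The rack edges run almost vertical, so the yaw matches.

```bash
python3 - <<'E'
from h import *
s=np.load('s1.npy',allow_pickle=True).item()
k=1/1.5625;U=lambda p:np.array(p)*k
L=[[-.015,-.015,.137],[.015,-.015,.137],[-.015,.015,.123],[.015,.015,.123],[.023,.007,.091],[.023,-.007,.091]]
x,e=fit([('wrist',L,U([(378,320),(427,320),(380,268),(427,268),(434,263),(434,284)]),s)],[.51,-.09,-.36]);print(x.round(4),e)
d=[np.cos(x[2]),np.sin(x[2])];goto([x[0],x[1],.08],d)
c=.004  # centre of post+button is 4 mm to +x while open
goto([x[0]+c*d[0],x[1]+c*d[1],.08],d)
E
```

```text
[ 0.5134 -0.0951 -0.3424] [0.2 0.4 0.5 0.2 1.9 1.  0.5 1.6 0.7 1.9 0.7 1.2]
t 1.45 tcp [ 0.511  -0.09    0.2495] x [0.353 0.936 0.   ] y [ 0.936 -0.353 -0.   ] z [-0.  0. -1.] w 0.0866 j7 -0.27
shift [-0.13  0.14  5.65] turn -0.13 or 22.37
t 1.45 tcp [ 0.511  -0.09    0.2495] x [0.353 0.936 0.   ] y [ 0.936 -0.353 -0.   ] z [-0.  0. -1.] w 0.0866 j7 -0.27
shift [-0.13  0.27  5.65] turn -0.13 or 22.37
```

```bash
python3 -m crank '[[[-0.1,0.14,0.8],-0.06],[[0,0,0.8],0],[[0,0,0.8],0],[[0,0,0.8],0],[[0,0,0.8],0],[[0,0,0.8],0],[[0,0,0.8],0],[[0,0,0],0],[[0,0,0],0]]' 1
python3 -m crank '[[[0,0,0],0],[[0,0,0],0],[[0,0,0],0],[[0,0,0],0],[[0,0,0],0],[[0,0,0],0],[[0,0,0],0],[[0,0,0],0]]' 0 40
python3 - <<'E'
from h import *
s,M=tool();im=vision.camera('scene');im2=vision.camera('side')
f=lambda im,x,y,w,h:cv2.resize(im[y:y+h,x:x+w,::-1],(400,300),interpolation=cv2.INTER_CUBIC)
cv2.imwrite('pics/g1.png',np.hstack([f(im,150,180,100,75),f(im2,265,110,100,75)]))
E
```

```text
time: 2.58
ee_pos: [0.5144, -0.0944, 0.0825]
eef_rot: [0.821, 0.572, 0.0, 0.0]
ft_force: [-0.5, -0.3, -0.6]
width: 0.0873
grip_force: 0.0
time: 3.58
ee_pos: [0.514, -0.0943, 0.0816]
eef_rot: [0.821, 0.571, 0.0, 0.0]
ft_force: [0.8, -0.4, -0.4]
width: 0.0298
grip_force: 40.0
t 3.58 tcp [ 0.514  -0.0943  0.0816] x [0.347 0.938 0.   ] y [ 0.938 -0.347  0.   ] z [ 0. -0. -1.] w 0.0298 j7 -0.26
```

View pics/g1.png

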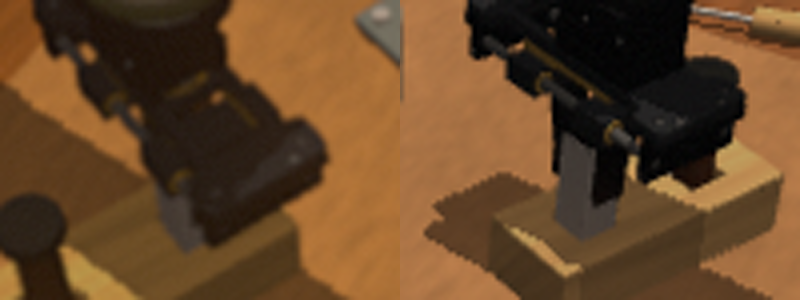

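The grip closed to 29.8 mm, so the button is flush, and the post still stands in the well between the fingers. I lift next.

```bash
python3 -m crank '[[[0,0,-0.3],0],[[0,0,-0.6],0],[[0,0,-0.7],0],[[0,0,-0.8],0],[[0,0,-0.8],0],[[0,0,-0.7],0],[[0,0,-0.4],0],[[0,0,0],0],[[0,0,0],0]]' 0 40
python3 - <<'E'
from h import *
y=-.318;d=[np.cos(y),np.sin(y)];p=np.array([.557,.163]);tx=np.array([.3127,.95])
goto([*(p-.045*tx),.2146],d)
E
```

```text
time: 4.8
ee_pos: [0.5134, -0.0942, 0.2096]
eef_rot: [0.821, 0.571, -0.001, -0.0]
ft_force: [0.1, 0.3, -2.9]
width: 0.03
grip_force: 40.0
t 4.8 tcp [ 0.5134 -0.0942  0.2096] x [ 0.347  0.938 -0.   ] y [ 0.938 -0.347 -0.001] z [-0.001  0.    -1.   ] w 0.03 j7 -0.26
shift [ 7.05 -1.56 -0.17] turn -0.26 or 22.24
```

```bash
python3 -m crank '[[[0.5,-0.1,-0.17],0],[[0.8,-0.2,0],0],[[0.9,-0.2,0],0],[[0.9,-0.2,0],0],[[0.9,-0.2,0],0],[[0.9,-0.2,0],0],[[0.9,-0.2,0],0],[[0.8,-0.2,0],0],[[0.45,-0.06,0],0],[[0,0,0],-0.26],[[0,0,0],0],[[0,0,0],0]]'
python3 - <<'E'
from h import *
s,M=tool();im=vision.camera('wrist');cv2.imwrite('pics/w2raw.png',im[:,:,::-1]);np.save('s2.npy',s,allow_pickle=True)
cv2.imwrite('pics/w2.png',cv2.resize(im[90:282,100:356,::-1],(800,600),interpolation=cv2.INTER_CUBIC))
E
```

```text
time: 6.3
ee_pos: [0.5435, 0.1192, 0.2157]
eef_rot: [0.811, 0.585, -0.0, 0.0]
ft_force: [0.2, -0.5, -2.7]
width: 0.0299
grip_force: 40.0
t 6.3 tcp [0.5435 0.1192 0.2157] x [ 0.315  0.949 -0.   ] y [ 0.949 -0.315  0.   ] z [ 0. -0. -1.] w 0.0299 j7 -0.64
```

View pics/w2.png

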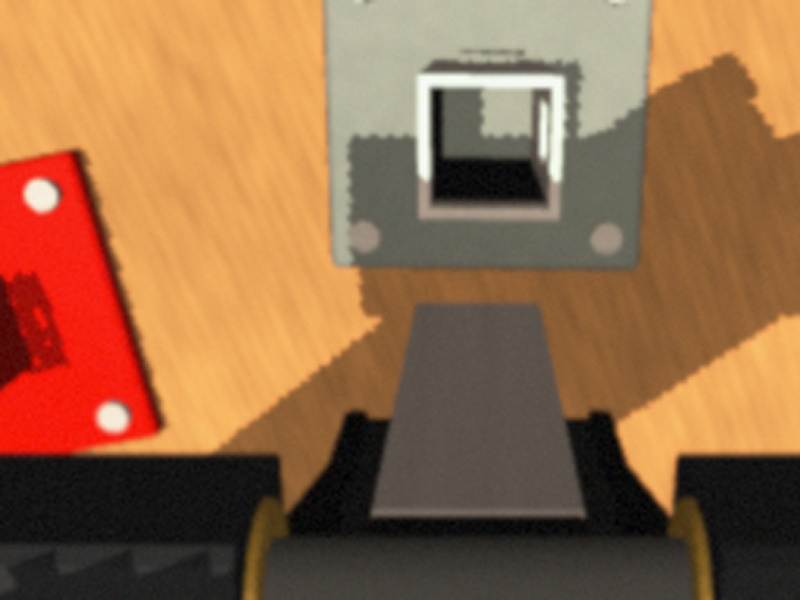

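The wrist crop shows the tube's rim corners at (418,72), (567,72), (560,220) and (418,220), with the hole in the right wall (tool +y). The held post's lower edge runs from (414,303) to (540,303) and its body top from (372,517) to (585,517).

```bash
python3 - <<'E'
from h import *
s=np.load('s2.npy',allow_pickle=True).item()
U=lambda p:np.array(p)/3.125+[100,90]
h=.0195;z=.112;q=.06
# image up = tool x = stand +y ; image right = stand +x
x,e=fit([('wrist',[[-h,h,z],[h,h,z],[h,-h,z],[-h,-h,z],[-q,-q,.012],[q,-q,.012]],U([(418,72),(567,72),(561,220),(418,220),(333,265),(637,269)]),s)],[.557,.163,-.318]);print('stand',x.round(4),e)
u=s['ee_pos'][2]-.0716
g=lambda p:(proj('wrist',place(p[:3],[[-.015,.015,.012+u+p[3]],[.015,.015,.012+u+p[3]],[-.015,.015,.113+u+p[3]],[.015,.015,.113+u+p[3]]]),s)-U([(414,303),(540,303),(372,517),(585,517)])).ravel()
o=least_squares(g,[.5435,.119,-.32,0]);p=o.x;print('post',p.round(4),g(p).round(1))
M=R.from_quat(s['eef_rot']).as_matrix()
d=M.T@np.r_[x[:2]-p[:2],0];print('move tool',d.round(4),(d/.03).round(3),'yawerr deg stand-tool',np.degrees(x[2]-np.arctan2(M[1,1],M[0,1])).round(2),'post-tool',np.degrees(p[2]-np.arctan2(M[1,1],M[0,1])).round(2))
d2=M.T@np.r_[x[:2]-s['ee_pos'][:2],0];print('tcp->stand',(d2/.03).round(3))
E
```

```text
stand [ 0.5613  0.1612 -0.3324] [0.3 0.1 0.6 0.6 0.2 0.7 0.6 1.2 0.9 0.8 0.7 0.5]
post [ 0.5429  0.1181 -0.3222  0.0015] [-0.1  0.9  0.2  0.9 -1.  -0.5  0.9 -0.5]
move tool [ 0.0467  0.0039 -0.    ] [ 1.556  0.131 -0.   ] yawerr deg stand-tool -0.7 post-tool -0.12
tcp->stand [ 1.515  0.12  -0.   ]
```

```bash
python3 -m crank '[[[0.5,0.04,0],0.05],[[0.6,0.05,0],0],[[0.45,0.04,0],0],[[0,0,0],0],[[0,0,0.4],0],[[0,0,0.4],0],[[0,0,0.4],0],[[0,0,0.2],0],[[0,0,0],0]]'
python3 - <<'E'
from h import *
s,M=tool();im=vision.camera('wrist');a=im[90:282,100:356,::-1]
b=vision.camera('side')[170:245,195:295,::-1]
cv2.imwrite('pics/w3.png',np.hstack([cv2.resize(q,(400,300),interpolation=cv2.INTER_CUBIC) for q in(a,b)]))
E
```

```text
time: 7.48
ee_pos: [0.5616, 0.163, 0.1731]
eef_rot: [0.812, 0.583, -0.0, -0.0]
ft_force: [1.0, 0.1, -2.4]
width: 0.0296
grip_force: 40.0
t 7.47 tcp [0.5616 0.163  0.1731] x [ 0.32   0.948 -0.001] y [ 0.948 -0.32  -0.001] z [-0.001 -0.    -1.   ] w 0.0296 j7 -0.73
```

View pics/w3.png

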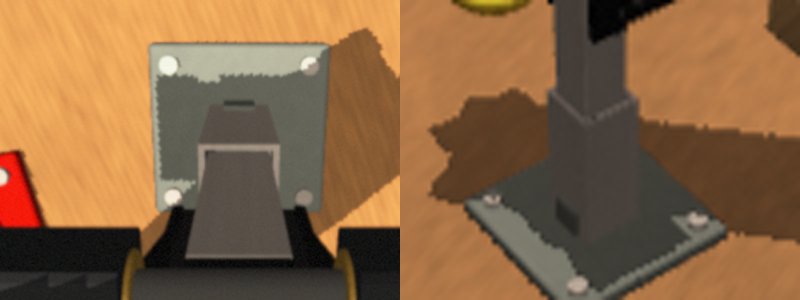

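The plug is inside the mouth. In the wrist half the post sits centred between the rim edges at (198,150) and (281,150). I continue down gently.

```bash
python3 -m crank '[[[0,0,0.15],0],[[0,0,0.15],0],[[0,0,0.1],0],[[0,0,0],0]]'
```

```text
time: 8.07
ee_pos: [0.5617, 0.1631, 0.1613]
eef_rot: [0.812, 0.583, -0.0, -0.0]
ft_force: [-0.1, 0.2, -3.4]
width: 0.0299
grip_force: 40.0
```

Body entered freely (force unchanged).

```bash
python3 -m crank '[[[0,0,0.2],0],[[0,0,0.2],0],[[0,0,0.2],0],[[0,0,0.2],0],[[0,0,0.2],0],[[0,0,0.15],0],[[0,0,0.1],0],[[0,0,0],0],[[0,0,0],0]]'
```

```text
time: 9.2
ee_pos: [0.5621, 0.1632, 0.1244]
eef_rot: [0.812, 0.583, 0.0, 0.0]
ft_force: [-0.6, 0.3, -4.2]
width: 0.0297
grip_force: 40.0
```

```bash
python3 -m crank '[[[0,0,0.1],0],[[0,0,0.1],0],[[0,0,0.1],0],[[0,0,0],0],[[0,0,0],0]]'
```

```text
time: 9.82
ee_pos: [0.5619, 0.1632, 0.1152]
eef_rot: [0.812, 0.583, 0.0, 0.0]
ft_force: [0.2, -0.2, -3.0]
width: 0.0296
grip_force: 40.0
```

```bash
python3 -m crank '[[[0,0,0],0],[[0,0,0],0],[[0,0,0],0],[[0,0,-0.35],0],[[0,0,-0.4],0],[[0,0,-0.4],0],[[0,0,0],0],[[0,0,0],0]]' 0.7
python3 - <<'E'
from h import *
s,M=tool();im=vision.camera('wrist');a=im[90:282,100:356,::-1]
b=vision.camera('side')[170:245,195:295,::-1]
cv2.imwrite('pics/w4.png',np.hstack([cv2.resize(q,(400,300),interpolation=cv2.INTER_CUBIC) for q in(a,b)]))
E
```

```text
time: 10.82
ee_pos: [0.5618, 0.1631, 0.1495]
eef_rot: [0.812, 0.583, -0.0, 0.0]
ft_force: [0.1, -0.8, -0.3]
width: 0.061
grip_force: 0.0
t 10.82 tcp [0.5618 0.1631 0.1495] x [ 0.32   0.948 -0.   ] y [ 0.948 -0.32  -0.   ] z [-0. -0. -1.] w 0.061 j7 -0.73
```

View pics/w4.png

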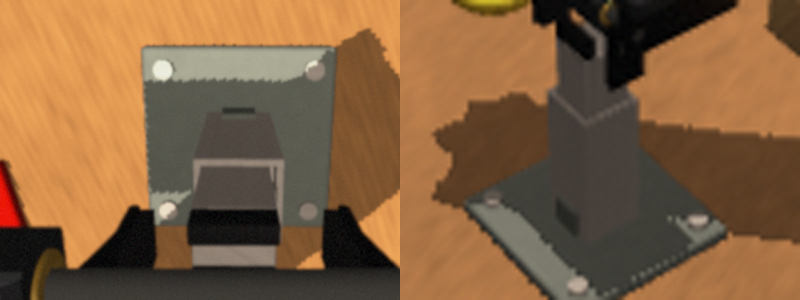

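The post held in place with its button caught in the tube: fork at wrist (235,225), post about 45 mm above the rim. I regrip at the fork and push down.

```bash
python3 -m crank '[[[0,0,0],0],[[0,0,0],0],[[0,0,0],0],[[0,0,0],0],[[0,0,0.1],0],[[0,0,0.15],0],[[0,0,0.15],0],[[0,0,0.15],0],[[0,0,0.15],0],[[0,0,0.15],0],[[0,0,0.1],0],[[0,0,0],0]]' 0 40
python3 -m crank '[[[0,0,0.05],0],[[0,0,0.05],0],[[0,0,0],0],[[0,0,0],0]]'
```

```text
time: 12.42
ee_pos: [0.562, 0.1625, 0.1205]
eef_rot: [0.812, 0.583, -0.0, 0.0]
ft_force: [0.3, -0.0, -3.6]
width: 0.0293
grip_force: 40.0
time: 12.92
ee_pos: [0.562, 0.1631, 0.1182]
eef_rot: [0.812, 0.583, 0.0, 0.0]
ft_force: [-0.5, 0.1, -2.5]
width: 0.0299
grip_force: 39.9
```

```bash
python3 -m crank '[[[0,0,0.05],0],[[0,0,0.04],0],[[0,0,0],0],[[0,0,0],0]]'
```

```text
time: 13.42
ee_pos: [0.5626, 0.1635, 0.1181]
eef_rot: [0.812, 0.583, 0.001, 0.0]
ft_force: [-6.5, -1.7, 18.2]
width: 0.0296
grip_force: 40.1
```

The push met the floor at 18 N. I release, retreat and check.

```bash
python3 -m crank '[[[0,0,0],0],[[0,0,0],0],[[0,0,0],0],[[0,0,0],0],[[0,0,-0.6],0],[[0,0,-0.8],0],[[0,0,-0.9],0],[[0,0,-0.9],0],[[-0.9,0,-0.5],0],[[-0.9,0,0],0],[[-0.7,0,0],0],[[0,0,0],0]]' 1
python3 - <<'E'
from h import *
s,M=tool();im=vision.camera('wrist');a=im[90:282,100:356,::-1]
b=vision.camera('scene')[140:215,220:320,::-1]
cv2.imwrite('pics/w5.png',np.hstack([cv2.resize(q,(400,300),interpolation=cv2.INTER_CUBIC) for q in(a,b)]))
E
```

```text
time: 14.92
ee_pos: [0.5379, 0.0905, 0.2271]
eef_rot: [0.813, 0.582, 0.0, 0.0]
ft_force: [-0.1, 1.4, 0.1]
width: 0.0867
grip_force: 0.0
t 14.93 tcp [0.5379 0.0905 0.2271] x [ 0.322  0.947 -0.   ] y [ 0.947 -0.322  0.001] z [ 0.001 -0.    -1.   ] w 0.0867 j7 -0.6
```

View pics/w5.png

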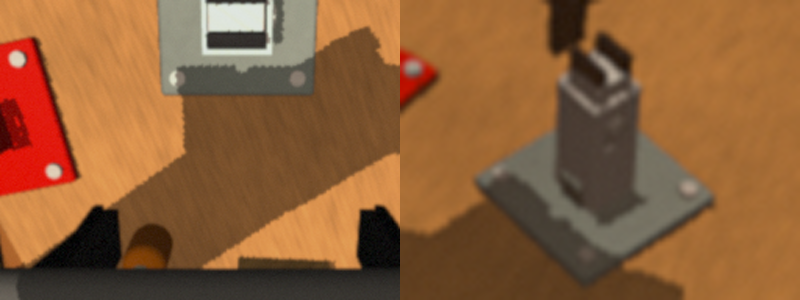

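The post is seated with its fork just above the rim: wrist (237,25), scene (600,75). Whether the button is out isn't clear from this view, so I use the last picture from the hole's side.

```bash
python3 -m crank '[[[0,0.8,0],0],[[0.5,0.8,0],0],[[0.6,0.8,0],0],[[0.6,0.8,0],0],[[0.3,0,0],0],[[0,0,0],0],[[0,0,0],0]]'
python3 - <<'E'
from h import *
s,M=tool();im=vision.camera('wrist')[:,:,::-1];b=vision.camera('scene')[:,:,::-1]
x=[.5613,.1612,-.3324];c=proj('wrist',place(x,[[.02,0,.1]]),s)[0].astype(int);print(c)
cx=max(0,min(c[0]-64,384));cy=max(0,min(c[1]-48,288));a=im[cy:cy+96,cx:cx+128]
e=proj('wrist',place(x,[[.0195,0,.082],[.023,0,.082]]),s);print(e-[cx,cy])
c=proj('scene',place(x,[[.02,0,.082]]))[0].astype(int);b=b[c[1]-24:c[1]+24,c[0]-32:c[0]+32]
cv2.imwrite('pics/w6.png',np.hstack([cv2.resize(q,(400,300),interpolation=cv2.INTER_CUBIC) for q in(a,b)]))
E
```

```text
time: 15.9
ee_pos: [0.6476, 0.1183, 0.2267]
eef_rot: [0.812, 0.583, 0.0, 0.0]
ft_force: [-0.3, -0.5, 0.2]
width: 0.0873
grip_force: 0.0
t 15.9 tcp [0.6476 0.1183 0.2267] x [ 0.319  0.948 -0.   ] y [ 0.948 -0.319  0.   ] z [ 0. -0. -1.] w 0.0873 j7 -0.61
[173 168]
[[68.48219942 44.35598043]
 [71.94649265 44.37126895]]
```

View pics/w6.png

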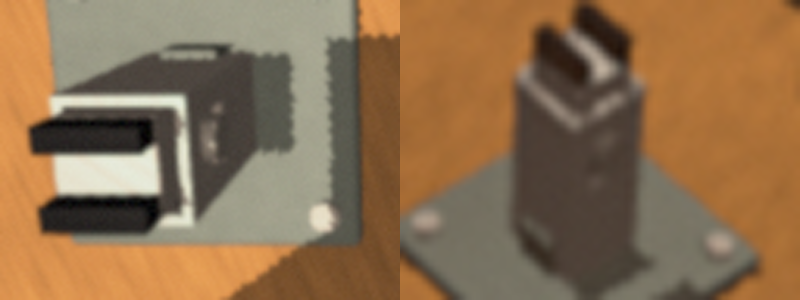

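The last picture shows the button filling the hole at (213,130) in the wrist half. The projected hole centre is (214,139), and the button's lit edges suggest it stands proud of the wall. The fork sits at the expected height above the rim and the gripper is clear.

```bash
python3 -c "
from bench import r
print(r.close_job())"
```

```text
the job is handed in; nothing more can be done
None
```

I handed the job in at about 16 s: the post stands on the tube's floor, let go, and its button looks out through the hole in the last picture; no verdict came back, and I made no final check of the rest, jars and bottle.

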